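# Free the locker door from its child-safety catch

### The job

Open the small bench locker, whose door has a child-safety catch: draw the door ajar by its bar handle until the sprung red hook inside holds it, then reach down through the gap behind the door's top edge, press the hook gently down and draw the door past the catch. Swing the door wide open (60 degrees or a little more) and leave it standing so. Never pull or press the locker, its door or the hook harder than 20 N, and do not tip or shift any of the bottles and glassware.

Things in the scene. Friction and masses are not known exactly. Their poses are not given: they have to be found in the camera images.
- locker: White sheet-metal bench locker, fixed, 170 deep (x) x 220 wide (y) x 170 high mm without the door; carries door, hook and post. Origin: centre of its underside; x to its back (the door is on the -x side, towards the robot), y to its left, z up. Roof top at z = 170, roof 3 mm thick, carcass's front plane at x = -85 mm.
- roof_edge (a point): Point of the locker's front roof edge (locker frame: x = -85, y = +45, z = 170 mm), near the red hook; its axes are the locker's.
- post_top (a point): On the roof, above a fixed steel post, 8 mm square, that hangs under it 4 to 12 mm behind the roof edge; the hook's tooth catches behind it. Hook spring: the push bar gives from 3 to 4 N; the tooth is clear of the post after 10.5 mm of pressing (about 7 N); hard stop after 13 mm (about 9 N). Keep it pressed while drawing the door beyond 0.45 rad; it springs back when let go.
- door_hinge (a point): Point on the door's upright hinge line, level with the roof's top (locker frame: x = -85, y = -105, z = 170 mm, the right-hand front corner).
- door (a joint): Door angle in rad about the upright hinge line at the right: 0 = shut, grows as the left, free edge swings out towards the robot, up to 1.9. Starts at 0 to 0.04. The hook stops the door at about 0.30; from 0.45 on it is free of the hook. The hinge is stiff (0.15 N m): the door stays where it is left.
- door_handle (a point): Middle of the steel bar handle on the door's outer face: level round bar 10 mm thick, 90 mm long, along the door's width, 12 mm below its top edge, 150 mm from the hinge line, 45 mm off the face (40 mm clear behind it, closed fingers fit in). Turns with the door; axes: x into the locker, y along the door away from the hinge, z up.
- door_gap (a point): Point level with the door's top edge, 150 mm from the hinge line, 1 mm behind the door's inner face; axes as the handle's, turning with the door. The door is 13 mm thick, 208 wide, its top level with the roof. With the door held by the hook a gap of about 45 mm is open here between its inner face and the roof edge.
- press_point (a point): Turns with the door, 22 mm behind point door_gap, at roof-top height: straight below it, press the red hook's push bar, a round level bar 10 mm thick, from 4 to 49 mm behind door_gap, square to the door and carried by it. Its top lies 8 to 26 mm below this point: the catch is height-adjustable, set differently each time, not measured; find it by feel.
- vial_mid (a point): Centre (half-way up) of a glass vial with black cap, 24 mm diameter, 56 high, standing in the locker at the back.
- oil_bottle_mid (a point): Centre of a white bottle with red cap, 48 mm diameter, 112 high, standing in the locker at the back.
- beaker_mid (a point): Centre of a clear plastic beaker, 62 mm diameter, 68 high, on the worktop left of the locker.
- amber_bottle_mid (a point): Centre of a brown bottle with black cap, 60 mm diameter, 128 high, on the worktop right of the locker.
- flask_mid (a point): Centre of a small stoppered conical flask, 65 mm diameter, 84 high, on the worktop left of the locker, farther back.

How it is judged:
On the way, in this order (a step that is already met when the one before it is completed fails the run):
1. the door has been drawn ajar (0.2 to 0.38 rad), still held by the hook (value of joint door between 0.2 and 0.38 rad), for 0.2 s.
2. the door has been drawn past the hook (over 0.5 rad) (value of joint door above 0.5 rad), for 0.1 s.
At the end, for the whole second after the job is handed in: The door stands open by more than 1.0 rad (57 degrees) and at rest, with nothing else disturbed (value of joint door above 1 rad and velocity of joint door between -0.03 and 0.03 rad/s); the robot touches nothing.
It fails at once if the locker, its door or the hook is pressed or pulled with more than 20 N (contact force between any of the fingers, the arm and locker above 20 N).
It fails at once if a bottle, vial, beaker or flask is shifted by more than 20 mm or tipped by more than 0.3 rad (distance of any of vial_mid, oil_bottle_mid, beaker_mid, amber_bottle_mid, flask_mid from where it was at the start of the episode above 0.02 m or angle between any of vial_mid, oil_bottle_mid, beaker_mid, amber_bottle_mid, flask_mid's own z axis and vertical above 0.3 rad).
It also fails if it takes over 51 s, if anything falls off the work surface, if the arm or the gripper's body presses on something with over 40 N, if the wrist force passes 120 N, or if a joint passes its speed limit or range.

### The arm

A 6-joint arm with a two-finger parallel gripper is mounted at the origin on a cart in front of the work surface, level with it; the furniture and walls round the work are solid. World frame = base frame: x ahead of the robot, y to its left, z up, the work surface at z = 0. Lengths are in m, angles in rad, forces in N, time in s.
With the tool pointing down it reaches from about 0.35 to 0.8 m from the base axis. Payload 7.3 kg.
Tool frame: the origin (TCP) lies midway between the tips of the shut fingers; the grasp point (between the pads) lies 19 mm behind it (r.grasp_offset is the distance from the TCP to the grasp point, in m); x points along the fingers, y is the direction in which the jaws open and shut, and the axes are right-handed (so a half turn about x gives the same grasp; the last joint's range is limited). The gripper opens to 85 mm and grips with 20 to 120 N. Pads are 22 mm wide; open, the fingers measure 114 mm over their backs; the gripper's body (76 mm by 85 mm) begins 54 mm behind the grasp point. The pads swing forward as they close: fully open they stand 13 mm farther back than shut.
Start: joints at [-1.349, 0.342, 1.524, -0, 1.275, -0.146], TCP at [0.189, -0.49, 0.231] pointing down, gripper open.
Joint ranges: [-2.53, 2.53], [-0.77, 2.02], [0.04, 2.7], [-1, 4.14], [0.28, 2.66], [-3.11, 3.11]. Speed limits (rad/s): [2.57, 2.57, 3.14, 3.14, 3.14, 3.14].

### API

Orientations are given as a unit quaternion [w, x, y, z].
In Python, from cell import r, vision gives the robot as it stands.
- The arm moves only by the tool drive_tool, never from a script. Its argument "series" is a list of rows, each a list of 3 entries, a list of its own where there are three numbers: the shift along the tool's x, y, z as a fraction of full scale, then the turn, a rotation vector about the tool's x, y, z as a fraction of full scale, then the opening, from 0 (shut) to 1 (fully open). In form: [[[dx, dy, dz], [rx, ry, rz], claw], ...]. A call has exactly 10 rows; each row is the pose to reach, as a shift and turn from the pose commanded when the call began, along the tool's axes at that moment; what a row does not reach only later rows make up. Full scale, the value 1, is 75 cm for a shift and pi/2 rad for a turn. A row lasts 1/8 s, in which the tool goes at most 62.5 mm and 10.7 degrees, less where a joint would pass 70% of its speed; a pose out of reach is approached as far as the arm can. A call with a number of a shift or a turn outside -1 to 1 is refused whole. A call with a gripper value outside its range is refused whole. The fingers move at their own pace and stop on an object; "newtons" is the grip in N (left out, the last holds). Time passes only in rows, so rows that repeat a pose let the fingers close, or fill a call up. It gives the time, the measured TCP pose, the force and the opening at its end, in the units of the state.
- r.read_state(): the state, without advancing time (a new reading comes with each control period).
- vision.grab_frame(name): name is "scene" or "top" or "wrist"; returns a dict with "frame" (420x560x3 uint8, red, green, blue), "z_map" (420x560 float32, m along the optical axis (not along the pixel's ray), 0 where there is no reading), "fov_y" (degrees; the focal length in pixels is half the picture's height over the tangent of half this angle, whatever the lens; pixels are square), "cx", "cy" (the principal point, pixels), "extrinsics" (4x4, takes a point from camera to world coordinates); the wrist camera has in their place "hand_eye" (4x4, takes a point from camera to tool coordinates, whose origin is the TCP and whose axes are the tool frame's). Camera axes: x right, y up, looking along -z (the intrinsics and any distortion apply to the point x, -y, -z); pixel columns grow to the right and rows downward; lengths in m; the calibration is good to about 2 mm. A picture is of the moment at which its call begins: read the wrist's pose just before it.
- r.hand_in(): hands the job in, once; it reports no verdict.
The state is a dict: "time": time; "q": joint angles; "qvel": joint speeds; "joint_torque": joint torques, N m; "ee_pos": TCP position; "ee_rot": TCP orientation; "contact_force": force on the tool from outside, world axes, zero at the start; "torque": the same for the moment, N m; "opening": opening from 0.0 (shut) to 1.0 (fully open).
Only numpy, scipy, OpenCV 4.12 (cv2) and the standard library are available. Lean on these libraries where they do the work, as an engineer would, in place of code of your own. Each camera call takes 0.05 s, during which the arm holds its last target.

## Working session

There is one attempt and no reset: what is moved stays moved. The work goes in short steps, Python scripts to look and compute and a tool call to move; the robot and the scene stay as the last step left them, time stands still between calls to the robot, and variables do not carry over. Pictures are saved under pics/ and viewed, and the job is handed in when it is done.

Besides the shell and the picture viewer there is one more tool, called after "Emit:" as name(argument=value, ...) on one line, values as JSON. drive_tool: Moves the arm, as the interface text tells. Shift numbers are shares of 75 cm and turn numbers shares of pi/2 rad, none past 1 either way. Its arguments: {"type":"object","properties":{"series":{"type":"array","items":{"type":"array"}},"newtons":{"type":"number"}},"required":["series"]}

```bash
ls; mkdir -p pics
python3 - <<'E'
from cell import r, vision
import cv2, numpy as np
s=r.read_state(); print(s)
for n in ["scene","top","wrist"]:
    f=vision.grab_frame(n)
    cv2.imwrite(f"pics/{n}0.png",f["frame"][:,:,::-1]); np.savez(f"pics/{n}0.npz",**{k:v for k,v in f.items()})
    print(n,[k for k in f],f["fov_y"],f["cx"],f["cy"],f.get("extrinsics",f.get("hand_eye")))
E
```

```text
pics
{'time': 0.0, 'q': array([-1.34899819e+00,  3.42701079e-01,  1.52500228e+00, -5.22588133e-06,
        1.27541365e+00, -1.45995215e-01]), 'qvel': array([-0.0021482 ,  0.0016443 , -0.00030788,  0.00072733,  0.00041661,
        0.00200351]), 'joint_torque': array([ 4.85000601e-04, -4.33684945e+01, -2.46013874e+01, -1.31477586e-04,
        7.85967131e-03,  7.64164838e-07]), 'ee_pos': array([ 0.18870052, -0.48948807,  0.23064234]), 'ee_rot': array([-0.12876491, -0.69516149, -0.12984188,  0.69520586]), 'contact_force': array([0.2672654 , 0.05814473, 1.02595866]), 'torque': array([0.01263471, 0.01415381, 0.05107923]), 'opening': 1.0015097868326954}
scene ['frame', 'z_map', 'fov_y', 'cx', 'cy', 'extrinsics'] 53.460683617971625 283.69167255368376 210.965354221653 [[-0.97941336 -0.17792862  0.09534607  0.75410217]
 [ 0.20185874 -0.85953992  0.46951483  0.42037992]
 [-0.00158637  0.47909554  0.87776133  0.86078806]
 [ 0.          0.          0.          1.        ]]
top ['frame', 'z_map', 'fov_y', 'cx', 'cy', 'extrinsics'] 43.661381522301554 278.71239429401953 211.26103750067588 [[ 0.01788377  0.99262918 -0.11986445  0.50139602]
 [-0.99962917  0.02021328  0.01824695  0.02819238]
 [ 0.02053531  0.11949368  0.99262257  1.26196805]
 [ 0.          0.          0.          1.        ]]
wrist ['frame', 'z_map', 'fov_y', 'cx', 'cy', 'hand_eye'] 58.83832062734823 277.96179774544504 209.53999566023654 [[ 6.91560355e-04  2.68728698e-01 -9.63215660e-01 -1.42091503e-01]
 [ 9.99999483e-01  5.32253296e-04  8.66464041e-04 -6.59323847e-04]
 [ 7.45518464e-04 -9.63215762e-01 -2.68728191e-01 -6.80199509e-02]
 [ 0.00000000e+00  0.00000000e+00  0.00000000e+00  1.00000000e+00]]
```

View pics/scene0.png

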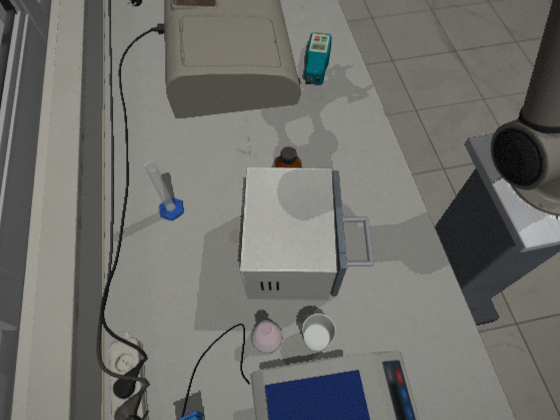

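View pics/top0.png

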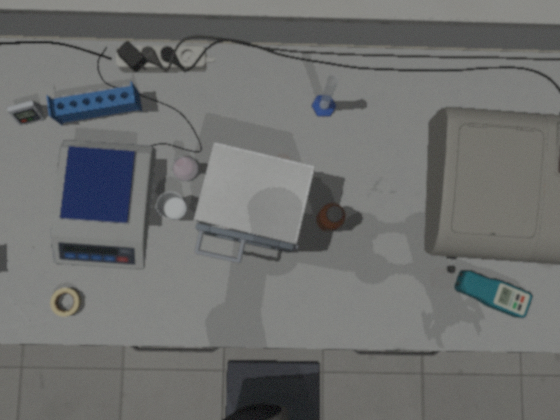

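View pics/wrist0.png

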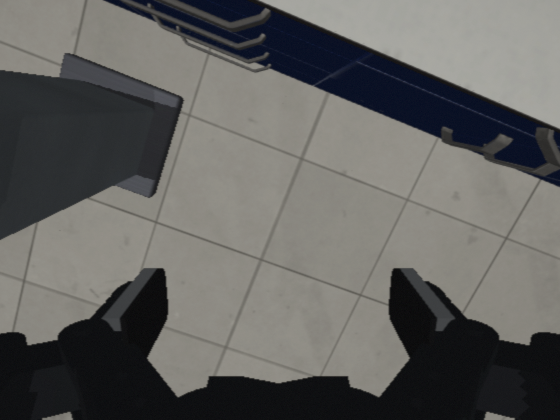

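The scene view shows the locker roof (245-335, 168-272), the door edge at x≈340 and the handle at (345-372, 217-265). The top view shows the roof quad at (213,146), (313,165), (300,240), (196,222), with the handle at (197-243, 232-260). Next I'll measure from depth.

```bash
cat > h.py <<'E'
import numpy as np, cv2
def cloud(f):
    H,W=f["z_map"].shape; fl=H/2/np.tan(np.radians(float(f["fov_y"]))/2)
    u,v=np.meshgrid(np.arange(W),np.arange(H)); d=f["z_map"]
    P=np.stack([(u-f["cx"])/fl*d,-(v-f["cy"])/fl*d,-d],-1)
    T=f["extrinsics"]; return P@T[:3,:3].T+T[:3,3], d>0
E
python3 - <<'E'
from h import *
for n in ["top","scene"]:
    f=dict(np.load(f"pics/{n}0.npz")); P,ok=cloud(f)
    roof=ok&(abs(P[...,2]-.17)<.012)&(P[...,0]>.3)&(P[...,0]<.85)&(abs(P[...,1])<.35)
    nl,lab,st,_=cv2.connectedComponentsWithStats(roof.astype(np.uint8))
    for i in range(1,nl):
        if st[i][4]<60: continue
        q=P[lab==i]; rect=cv2.minAreaRect(q[:,:2].astype(np.float32))
        print(n,i,st[i],"zmed",np.median(q[:,2]),rect, cv2.boxPoints(rect).round(4).tolist())
    for (a,b) in ([(240,190),(220,252),(240,250),(270,234),(215,225),(330,215),(175,207),(185,168)] if n=="top" else [(290,220),(340,240),(370,240),(355,219),(355,264),(288,154),(267,335),(317,330)]):
        print((a,b),P[b,a].round(4))
E
```

```text
top 2 [ 194  142  120  121 9367] zmed 0.17069719263792504 ((0.6395780444145203, 0.06769004464149475), (0.2202184498310089, 0.2386368066072464), 77.63092041015625) [[0.49939998984336853, -0.014299999922513962], [0.7325000166893005, -0.06539999693632126], [0.779699981212616, 0.14970000088214874], [0.5465999841690063, 0.20080000162124634]]
(240, 190) [0.6764 0.0903 0.1719]
(220, 252) [0.5525 0.1439 0.0012]
(240, 250) [0.5508 0.0873 0.1657]
(270, 234) [0.5851 0.0254 0.1703]
(215, 225) [0.6164 0.1571 0.0092]
(330, 215) [ 0.6324 -0.1047  0.1282]
(175, 207) [0.6574 0.2535 0.0134]
(185, 168) [0.7436 0.2259 0.0591]
scene 11 [  240   167   134   107 10837] zmed 0.16933387550928947 ((0.6396697163581848, 0.06815171241760254), (0.22237874567508698, 0.23789246380329132), 77.96597290039062) [[0.5001999735832214, -0.015799999237060547], [0.7328000068664551, -0.06539999693632126], [0.77920001745224, 0.15209999680519104], [0.546500027179718, 0.20170000195503235]]
(290, 220) [0.6714 0.0718 0.1695]
(340, 240) [0.5907 0.1301 0.1689]
(370, 240) [0.5351 0.1384 0.1622]
(355, 219) [0.5494 0.0903 0.1608]
(355, 264) [0.5748 0.1773 0.1599]
(288, 154) [ 0.6369 -0.1078  0.1272]
(267, 335) [0.7516 0.2493 0.0741]
(317, 330) [0.6518 0.2471 0.0155]
```

Run:
```python
import cv2
a=cv2.imread("pics/top0.png")[130:280,150:350]; cv2.imwrite("pics/top0c.png",cv2.resize(a,None,fx=4,fy=4,interpolation=cv2.INTER_CUBIC))
```

```text
(no output)
```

View pics/top0c.png

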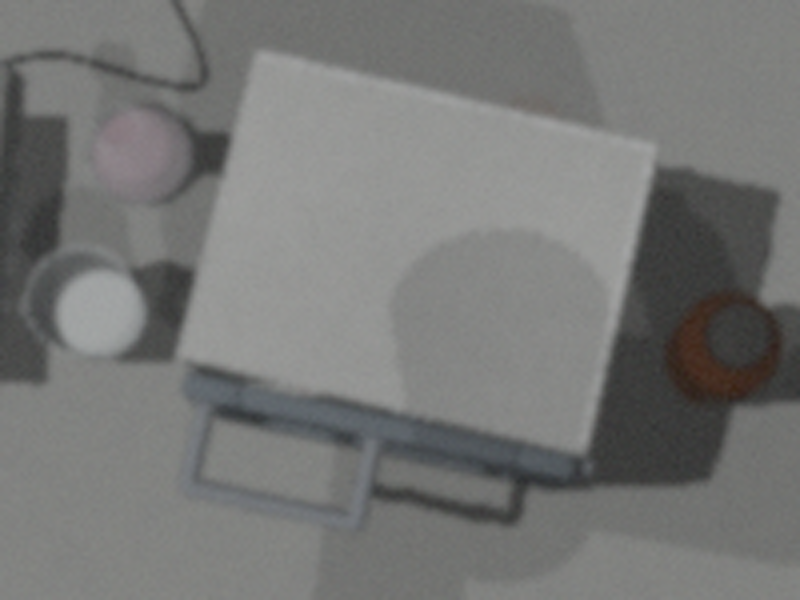

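```bash
cat >> h.py <<'E'
def rays(f,uv):
    H=f["z_map"].shape[0]; fl=H/2/np.tan(np.radians(float(f["fov_y"]))/2)
    uv=np.asarray(uv,float); d=np.stack([(uv[:,0]-f["cx"])/fl,-(uv[:,1]-f["cy"])/fl,-np.ones(len(uv))],-1)
    T=f["extrinsics"]; return T[:3,3], d@T[:3,:3].T
def onplane(f,uv,z):
    o,d=rays(f,uv); return o+d*((z-o[2])/d[:,2])[:,None]
E
python3 - <<'E'
from h import *
for n in ["top","scene"]:
    f=dict(np.load(f"pics/{n}0.npz")); P,ok=cloud(f); img=f["frame"].astype(int)
    z=P[...,2]
    reg=ok&(abs(z-.17)<.012)&(P[...,0]>.45)&(P[...,0]<.85)&(P[...,1]<.25)&(P[...,1]>-.12)
    c=(img[...,2]-img[...,0])
    print(n,"roof rgb",img[190,240] if n=="top" else img[220,290], "door", img[234,270] if n=="top" else img[240,340])
    roof=reg&(c<8)&(img.sum(-1)>300)
    roof=cv2.morphologyEx(roof.astype(np.uint8),cv2.MORPH_OPEN,np.ones((3,3)))
    nl,lab,st,_=cv2.connectedComponentsWithStats(roof); i=1+np.argmax(st[1:,4])
    v,u=np.where(lab==i); Q=onplane(f,np.stack([u,v],-1),.17)
    rect=cv2.minAreaRect(Q[:,:2].astype(np.float32)); print(rect, cv2.boxPoints(rect).round(4).tolist())
    x0=np.array([np.cos(np.radians(-12.3)),np.sin(np.radians(-12.3))])
    rest=reg&(lab!=i)&(c>=8)
    v,u=np.where(rest); Q=onplane(f,np.stack([u,v],-1),.168)[:,:2]
    L=Q@np.stack([x0,[-x0[1],x0[0]]],-1)
    rt=L[:,0]; h,e=np.histogram(rt,20); print(h.tolist(),e.round(4).tolist())
    cv2.imwrite(f"pics/mask_{n}.png",((lab==i)*255+rest*120).astype(np.uint8))
    # handle pts
    zz=.158
    v,u=np.where(rest); Q=onplane(f,np.stack([u,v],-1),zz)[:,:2]; L=Q@np.stack([x0,[-x0[1],x0[0]]],-1)
    bar=L[:,0]<L[:,0].min()+.010
    print("bar",np.median(Q[bar],0),L[bar].min(0),L[bar].max(0),np.polyfit(L[bar,1],L[bar,0],1))
E
```

```text
top roof rgb [149 151 148] door [135 136 134]
((0.6724821329116821, 0.0604197159409523), (0.21993078291416168, 0.1699507087469101), 77.52554321289062) [[0.5658000111579895, -0.028599999845027924], [0.7317000031471252, -0.06530000269412994], [0.77920001745224, 0.149399995803833], [0.6133000254631042, 0.18610000610351562]]
[16, 16, 3, 3, 6, 2, 4, 2, 5, 2, 2, 2, 2, 3, 13, 81, 139, 146, 141, 64] [0.4944, 0.4975, 0.5006, 0.5037, 0.5069, 0.51, 0.5131, 0.5162, 0.5194, 0.5225, 0.5256, 0.5288, 0.5319, 0.535, 0.5381, 0.5413, 0.5444, 0.5475, 0.5506, 0.5538, 0.5569]
bar [0.53590949 0.1291587 ] [0.49445444 0.19964959] [0.5030618  0.29272037] [-0.01780712  0.50214159]
scene roof rgb [163 163 157] door [ 92 101 107]
((0.6729698181152344, 0.06387355178594589), (0.2233472466468811, 0.16929785907268524), 77.65361785888672) [[0.5663999915122986, -0.02710000053048134], [0.7318000197410583, -0.0632999986410141], [0.7795000076293945, 0.15489999949932098], [0.6141999959945679, 0.19110000133514404]]
[45, 30, 2, 8, 8, 6, 3, 6, 6, 4, 5, 2, 4, 5, 8, 78, 154, 165, 159, 81] [0.4942, 0.4973, 0.5004, 0.5035, 0.5067, 0.5098, 0.5129, 0.516, 0.5191, 0.5222, 0.5254, 0.5285, 0.5316, 0.5347, 0.5378, 0.541, 0.5441, 0.5472, 0.5503, 0.5534, 0.5566]
bar [0.53654154 0.13750138] [0.4919664  0.19927951] [0.50189947 0.29653581] [-0.01429667  0.49886463]
```

```bash
cat >> h.py <<'E'
from scipy.spatial.transform import Rotation as Ro
yaw=np.radians(-12.4); EX=np.array([np.cos(yaw),np.sin(yaw),0]); EY=np.array([-np.sin(yaw),np.cos(yaw),0])
ORG=np.array([.6727,.0615,0]); HINGE=ORG-.085*EX-.105*EY
def door(th,along,behind,z):
    a=yaw+th; ex=np.array([np.cos(a),np.sin(a),0]); ey=np.array([-np.sin(a),np.cos(a),0])
    return HINGE*[1,1,0]+along*ey+behind*ex+[0,0,z]
def Rdown(psi,sgn=1):  # tool x down, tool y along horizontal angle psi
    y=np.array([np.cos(psi),np.sin(psi),0]); x=np.array([0,0,-1.]); return Ro.from_matrix(np.stack([x,y,np.cross(x,y)],-1))
def rq(q): return Ro.from_quat([q[1],q[2],q[3],q[0]])
def rel(p0,R0,p,R):
    return (R0.inv().apply(np.asarray(p)-p0)/.75).round(4).tolist(), ((R0.inv()*R).as_rotvec()/(np.pi/2)).round(4).tolist()
def app(p0,R0,row):  # commanded pose after a row
    return p0+R0.apply(np.array(row[0])*.75), R0*Ro.from_rotvec(np.array(row[1])*np.pi/2)
E
python3 - <<'E'
from h import *
from cell import r
s=r.read_state(); R0=rq(s["ee_rot"]); print(R0.as_matrix().round(3))
print("HINGE",HINGE, "handle",door(0.015,.15,-.058,.158))
p0=s["ee_pos"]
pre=door(0.015,.15,-.058+.0255,.235)
psi=yaw+np.pi/2+.015
for k in (0,np.pi):
    print(k,pre,rel(p0,R0,pre,Rdown(psi+k)))
E
```

```text
[[-0.     0.36  -0.933]
 [ 0.001 -0.933 -0.36 ]
 [-1.    -0.001 -0.   ]]
HINGE [ 0.56713565 -0.02279809  0.        ] handle [0.54031746 0.13577299 0.158     ]
0 [0.56530193 0.13067141 0.235     ] ([-0.0048, -0.5912, -0.7659], [-1.6376, -0.001, 0.0002])
3.141592653589793 [0.56530193 0.13067141 0.235     ] ([-0.0048, -0.5912, -0.7659], [0.3624, 0.0001, 0.0008])
```

Emit:
drive_tool(series=[[[0, -0.04, -0.052], [0.03, 0, 0], 0], [[0, -0.1, -0.13], [0.07, 0, 0], 0], [[-0.002, -0.16, -0.207], [0.12, 0, 0], 0], [[-0.002, -0.21, -0.273], [0.16, 0, 0], 0], [[-0.003, -0.26, -0.338], [0.2, 0, 0], 0], [[-0.003, -0.31, -0.403], [0.24, 0, 0], 0], [[-0.004, -0.36, -0.468], [0.28, 0, 0], 0], [[-0.005, -0.41, -0.533], [0.32, 0, 0], 0], [[-0.005, -0.46, -0.598], [0.36, 0, 0], 0], [[-0.005, -0.51, -0.66], [0.36, 0, 0], 0]], newtons=20)

```text
time: 1.4
ee_pos: [0.5069, 0.035, 0.235]
ee_rot: [-0.07, 0.704, -0.07, -0.704]
contact_force: [1.1, -0.9, -0.2]
opening: -0.002
```

```bash
cat > cmd.py <<'E'
import json,sys
from h import *
def load():
    d=json.load(open("cmd.json")); return np.array(d["p"]),Ro.from_quat(d["q"])
def save(p,R): json.dump({"p":list(map(float,p)),"q":list(map(float,R.as_quat()))},open("cmd.json","w"))
E
python3 - <<'E'
from cmd import *
R0=rq([-0.12876491, -0.69516149, -0.12984188,  0.69520586]);p0=np.array([0.18870052, -0.48948807,  0.23064234])
p,R=app(p0,R0,[[-0.005,-.51,-.66],[.36,0,0]]); save(p,R); print(p)
from cell import r
s=r.read_state(); print(s["ee_pos"],s["qvel"],s["q"])
psi=yaw+np.pi/2+.015+np.pi
for z in (.235,.143):
  t=door(0.015,.15,-.058+.0255,z); print(t,rel(p,R,t,Rdown(psi)))
E
```

```text
[0.51306636 0.04540673 0.2350768 ]
[0.50691262 0.03501523 0.23497237] [ 0.9450777   0.48327272 -0.67559541 -0.00375754  0.18794812  0.92488123] [-8.17728379e-02  3.08057287e-01  1.56329906e+00 -3.21522027e-04
  1.27004973e+00  1.68725024e+00]
[0.56530193 0.13067141 0.235     ] ([0.0002, -0.1252, -0.046], [0.0024, 0.0004, 0.0009])
[0.56530193 0.13067141 0.143     ] ([0.1229, -0.125, -0.046], [0.0024, 0.0004, 0.0009])
```

Emit:
drive_tool(series=[[[0, -0.05, -0.018], [0, 0, 0], 0], [[0, -0.09, -0.033], [0.002, 0, 0.001], 0], [[0, -0.115, -0.042], [0.002, 0, 0.001], 0], [[0, -0.125, -0.046], [0.002, 0, 0.001], 0], [[0, -0.125, -0.046], [0.002, 0, 0.001], 0], [[0.02, -0.125, -0.046], [0.002, 0, 0.001], 0], [[0.04, -0.125, -0.046], [0.002, 0, 0.001], 0], [[0.05, -0.125, -0.046], [0.002, 0, 0.001], 0], [[0.05, -0.125, -0.046], [0.002, 0, 0.001], 0], [[0.05, -0.125, -0.046], [0.002, 0, 0.001], 0]])

```text
time: 2.65
ee_pos: [0.5586, 0.1181, 0.1978]
ee_rot: [-0.07, 0.704, -0.071, -0.703]
contact_force: [0.2, 0.0, -0.9]
opening: 0.001
```

Run:
```python
from cmd import *
from cell import r,vision
p,R=load(); p,R=app(p,R,[[.05,-.125,-.046],[.002,0,.001]]); save(p,R)
s=r.read_state(); print(p,s["ee_pos"],s["contact_force"],s["time"])
for n in ["scene","wrist"]:
    f=vision.grab_frame(n); im=f["frame"][:,:,::-1]
    if n=="scene": im=cv2.resize(im[120:320,200:460],None,fx=3,fy=3,interpolation=cv2.INTER_CUBIC)
    cv2.imwrite(f"pics/{n}1.png",im); np.savez(f"pics/{n}1.npz",**f)
```

```text
[0.56529477 0.13061033 0.19768559] [0.55862669 0.11811352 0.19783159] [ 0.20487249  0.02519093 -0.8598297 ] 2.65
```

View pics/scene1.png

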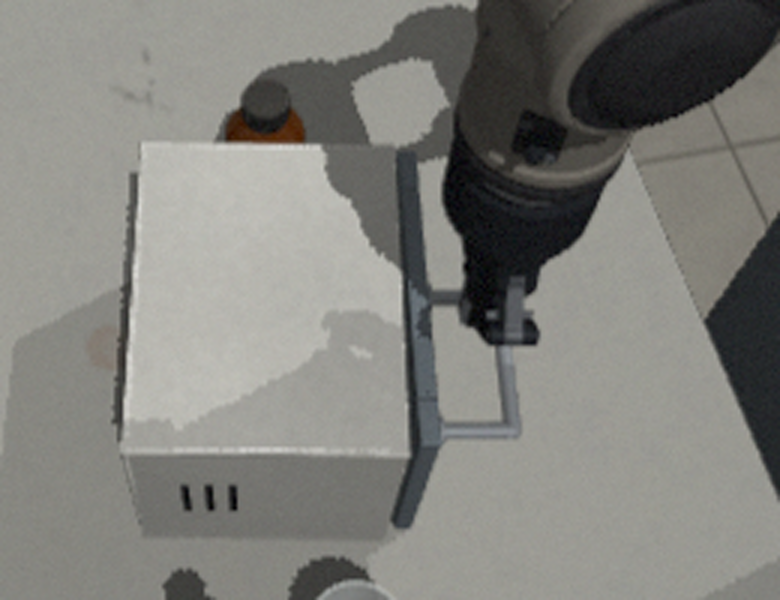

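View pics/wrist1.png

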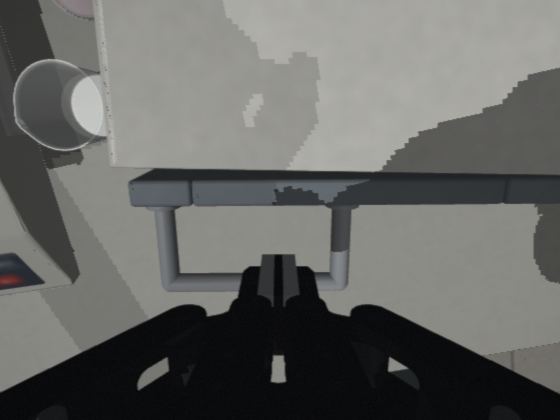

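```bash
cat >> cmd.py <<'E'
def wristf(f,pos,rot):
    T=np.eye(4); T[:3,:3]=rq(rot).as_matrix(); T[:3,3]=pos
    f=dict(f); f["extrinsics"]=T@f["hand_eye"]; return f
def todoor(P,th=0.):
    a=yaw+th; ex=np.array([np.cos(a),np.sin(a)]); ey=np.array([-ex[1],ex[0]]); D=np.atleast_2d(P)[:,:2]-HINGE[:2]
    return np.stack([D@ex,D@ey],-1)
E
python3 - <<'E'
from cmd import *
from cell import r
s=r.read_state(); print(s["ee_pos"],s["qvel"].round(3),s["contact_force"])
f=wristf(np.load("pics/wrist1.npz"),s["ee_pos"],s["ee_rot"])
print("bar ends (behind,along):",todoor(onplane(f,[(165,282),(210,282),(347,282)],.158)))
print("door top edge outer/inner left:",todoor(onplane(f,[(131,205),(132,183),(560,203),(560,178)],.17)))
print("roof front edge",todoor(onplane(f,[(113,165),(560,172),(330,169)],.17)))
print("TCP",todoor(s["ee_pos"]))
save(s["ee_pos"],rq(s["ee_rot"]))
E
```

```text
[0.5586668  0.11817671 0.1980077 ] [ 0.002 -0.002  0.003  0.001  0.     0.   ] [ 0.30873628 -0.00351372  0.07222915]
bar ends (behind,along): [[-0.06297932  0.19678649]
 [-0.06263081  0.17264343]
 [-0.06156928  0.09910519]]
door top edge outer/inner left: [[-0.01718309  0.20630214]
 [-0.00658005  0.20487608]
 [-0.01323727  0.00367444]
 [-0.00129932  0.00628563]]
roof front edge [[0.00171026 0.21283237]
 [0.00150119 0.00689819]
 [0.00133024 0.11316317]]
TCP [[-0.03854356  0.13586762]]
```

Emit:
drive_tool(series=[[[0, -0.01, 0], [0, 0, 0], 0], [[0, -0.019, 0], [0, 0, 0], 0], [[0.01, -0.019, 0], [0, 0, 0], 0], [[0.025, -0.019, 0], [0, 0, 0], 0], [[0.04, -0.019, 0], [0, 0, 0], 0], [[0.055, -0.019, 0], [0, 0, 0], 0], [[0.068, -0.019, 0], [0, 0, 0], 0], [[0.073, -0.019, 0], [0, 0, 0], 0], [[0.073, -0.019, 0], [0, 0, 0], 0], [[0.073, -0.019, 0], [0, 0, 0], 0]])

```text
time: 4.0
ee_pos: [0.5615, 0.1321, 0.1432]
ee_rot: [-0.07, 0.704, -0.071, -0.703]
contact_force: [-0.1, 1.2, 0.6]
opening: -0.001
```

Run:
```python
from cmd import *
from cell import r,vision
p,R=load(); p,R=app(p,R,[[.073,-.019,0],[0,0,0]]); save(p,R)
s=r.read_state(); print(p,s["ee_pos"],s["contact_force"],s["time"],todoor(s["ee_pos"]))
for th in np.linspace(.02,.28,8):
    t=door(th,.15,-.0455,s["ee_pos"][2]); print(round(th,3),rel(p,R,t,Rdown(yaw-np.pi/2+th)))
```

```text
[0.56154745 0.13205533 0.14323809] [0.56149161 0.13206149 0.14316809] [-0.08914659  1.2166746   0.58459195] 4.0 [[-0.0387662   0.15003508]]
0.02 ([0.0001, 0.0011, 0.0131], [-0.0028, -0.0006, -0.0009])
0.057 ([0.0001, 0.0035, 0.0204], [-0.0264, -0.0006, -0.0009])
0.094 ([0.0001, 0.0062, 0.0277], [-0.0501, -0.0006, -0.0009])
0.131 ([0.0001, 0.0092, 0.0349], [-0.0737, -0.0006, -0.0009])
0.169 ([0.0001, 0.0124, 0.0419], [-0.0974, -0.0006, -0.0009])
0.206 ([0.0001, 0.0159, 0.0489], [-0.121, -0.0006, -0.0009])
0.243 ([0.0001, 0.0196, 0.0557], [-0.1447, -0.0005, -0.0009])
0.28 ([0.0001, 0.0236, 0.0623], [-0.1683, -0.0005, -0.001])
```

Emit:
drive_tool(series=[[[0, 0.001, 0.008], [-0.003, 0, 0], 0], [[0, 0.001, 0.013], [-0.003, 0, 0], 0], [[0, 0.002, 0.017], [-0.015, 0, 0], 0], [[0, 0.005, 0.024], [-0.038, 0, 0], 0], [[0, 0.008, 0.031], [-0.062, 0, 0], 0], [[0, 0.011, 0.038], [-0.085, 0, 0], 0], [[0, 0.014, 0.045], [-0.109, 0, 0], 0], [[0, 0.017, 0.051], [-0.13, 0, 0], 0], [[0, 0.02, 0.056], [-0.145, 0, 0], 0], [[0, 0.021, 0.058], [-0.155, 0, 0], 0]])

```text
time: 5.25
ee_pos: [0.5152, 0.1252, 0.1428]
ee_rot: [-0.016, -0.707, -0.015, 0.707]
contact_force: [-0.1, -0.2, 0.1]
opening: -0.004
```

Run:
```python
from cmd import *
from cell import r,vision
p,R=load(); p,R=app(p,R,[[0,.021,.058],[-.155,0,0]]); save(p,R)
s=r.read_state(); print(p,s["ee_pos"],s["contact_force"],s["time"],todoor(s["ee_pos"]),s["qvel"].round(3))
f=vision.grab_frame("wrist"); cv2.imwrite("pics/wrist2.png",f["frame"][:,:,::-1]); np.savez("pics/wrist2.npz",**f)
s=r.read_state(); print(s["ee_pos"],s["contact_force"])
f=wristf(f,s["ee_pos"],s["ee_rot"]);P,ok=cloud(f); np.save("pics/w2P.npy",P)
```

```text
[0.5157802  0.12529729 0.14321628] [0.51516559 0.12518843 0.14279662] [-0.1351403  -0.17718973  0.0827645 ] 5.25 [[-0.08253565  0.13337452]] [-0.004 -0.018  0.03   0.001 -0.018 -0.124]
[0.51504866 0.12520973 0.14275736] [ 0.47373502 -1.46970749  0.32695472]
```

View pics/wrist2.png

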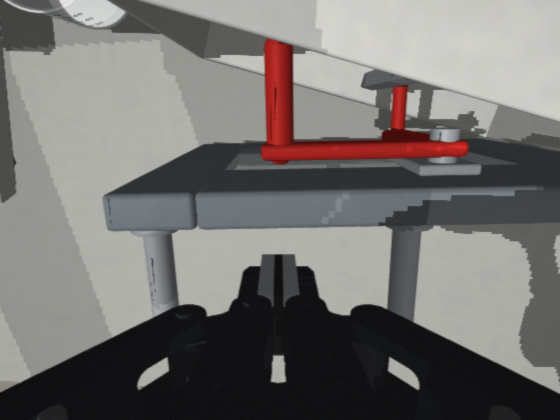

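Run:
```python
from cmd import *
from cell import r
s=r.read_state()
f=wristf(np.load("pics/wrist2.npz"),s["ee_pos"],s["ee_rot"]);P,ok=cloud(f); 
A=onplane(f,[(200,190),(400,186),(560,192),(200,185),(480,183)],.17)
E=onplane(f,[(197,193),(540,190),(240,149),(520,142)],.17); print("edges",E.round(4))
D=E[0]-E[1]; print("door th outer",np.arctan2(D[1],D[0])-yaw-np.pi/2)
im=f["frame"].astype(int); red=(im[...,0]>120)&(im[...,1]<60)&ok
for rg in [(slice(45,135),slice(262,296)),(slice(140,160),slice(300,440))]:
    m=np.zeros_like(red); m[rg]=red[rg]; Q=P[m]; print(len(Q),Q.min(0),Q.max(0),np.median(Q,0))
for u,v in [(278,50),(278,90),(278,130),(278,150),(360,150),(300,187),(500,187),(150,195),(444,132),(398,95)]: print(u,v,P[v,u].round(4),todoor(P[v,u],.27).round(4))
# roof edge
print("roof edge",todoor(onplane(f,[(122,0),(330,57),(550,118)],.17)))
```

```text
edges [[0.5551 0.1534 0.17  ]
 [0.5607 0.0452 0.17  ]
 [0.5695 0.14   0.17  ]
 [0.5753 0.0548 0.17  ]]
door th outer 0.26857386203505884
1918 [0.57284198 0.1252942  0.1478244 ] [0.60229291 0.13447082 0.15385755] [0.5882898  0.12978782 0.15136867]
2000 [0.56474194 0.07081805 0.1504324 ] [0.57289989 0.12056879 0.15486578] [0.56894642 0.09573324 0.15264937]
278 50 [0.6005 0.1297 0.1518] [[0.0415 0.1505]]
278 90 [0.5879 0.1291 0.1519] [[0.0288 0.1506]]
278 130 [0.5746 0.1286 0.1522] [[0.0155 0.1507]]
278 150 [0.5678 0.1283 0.1536] [[0.0087 0.1508]]
360 150 [0.569  0.0995 0.1534] [[0.0084 0.122 ]]
300 187 [0.5573 0.1206 0.1646] [[-0.0022  0.1437]]
500 187 [0.5608 0.0569 0.1682] [[-0.0021  0.0799]]
150 195 [0.5535 0.1686 0.1688] [[-0.0034  0.1919]]
444 132 [0.5763 0.0701 0.1511] [[0.0142 0.0923]]
398 95 [0.5902 0.0707 0.0951] [[0.0281 0.0921]]
roof edge [[-1.22269324e-03  2.00458268e-01]
 [-4.85716424e-04  1.40573519e-01]
 [ 1.69308021e-04  7.18434076e-02]]
```

Emit:
drive_tool(series=[[[0, 0.0, 0.003], [-0.007, 0, 0], 0], [[0, 0.001, 0.005], [-0.013, 0, 0], 0], [[0, 0.001, 0.005], [-0.013, 0, 0], 0], [[0, 0.001, 0.0], [-0.013, 0, 0], 0], [[0, 0.001, -0.006], [-0.013, 0, 0], 0], [[-0.02, 0.001, -0.006], [-0.013, 0, 0], 0], [[-0.05, 0.001, -0.006], [-0.013, 0, 0], 0], [[-0.08, 0.001, -0.006], [-0.013, 0, 0], 0], [[-0.1, 0.001, -0.006], [-0.013, 0, 0], 0], [[-0.1, 0.001, -0.006], [-0.013, 0, 0], 0]])

```text
time: 6.55
ee_pos: [0.5206, 0.1249, 0.2191]
ee_rot: [0.023, 0.708, 0.022, -0.706]
contact_force: [-0.2, -0.2, -0.7]
opening: 0.003
```

Run:
```python
from cmd import *
from cell import r,vision
p,R=load(); p,R=app(p,R,[[-.1,.001,-.006],[-.013,0,0]]); save(p,R)
s=r.read_state(); print(p,s["ee_pos"],s["contact_force"],s["time"],s["qvel"].round(3))
for n in ["wrist","top"]:
    f=vision.grab_frame(n); im=f["frame"][:,:,::-1]
    if n=="top": im=cv2.resize(im[130:280,150:350],None,fx=4,fy=4,interpolation=cv2.INTER_CUBIC)
    cv2.imwrite(f"pics/{n}3.png",im); np.savez(f"pics/{n}3.npz",**f)
s=r.read_state(); print(s["ee_pos"],s["contact_force"]); np.savez("pics/s3.npz",p=s["ee_pos"],q=s["ee_rot"])
```

```text
[0.52025517 0.12485658 0.21822024] [0.52055672 0.12494268 0.2191457 ] [-0.16436553 -0.19220778 -0.69549179] 6.55 [ 0.001  0.027  0.039 -0.    -0.022  0.   ]
[0.5196563  0.1248174  0.21733809] [-0.30097162 -0.18285012 -0.11794077]
```

View pics/wrist3.png

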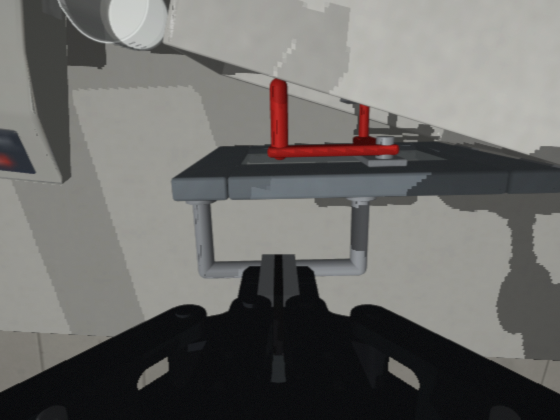

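View pics/top3.png

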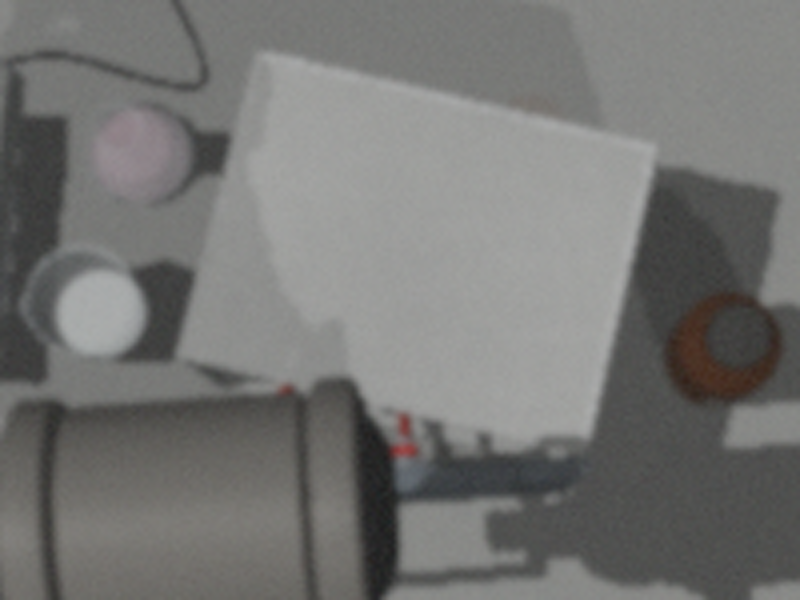

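The wrist view shows the red push bar at (279, 85-155), in line with the fingers. The door's top face is at rows 150-195 and the roof edge runs from (170,45) to (560,165).

Run:
```python
from cmd import *
s=np.load("pics/s3.npz")
f=wristf(np.load("pics/wrist3.npz"),s["p"],s["q"]);P,ok=cloud(f)
im=f["frame"].astype(int)
# outer top edge: front face / top face boundary
E=onplane(f,[(230,179),(505,172)],.17); D=E[0]-E[1]; th=np.arctan2(D[1],D[0])-yaw-np.pi/2; print("th",th)
print("outer",todoor(E,th)); print("inner",todoor(onplane(f,[(220,148),(510,144)],.17),th))
print("bar end near/far",todoor(onplane(f,[(279,150),(279,84),(279,120)],.153),th))
print("roof",onplane(f,[(200,56),(300,85),(500,148)],.17), todoor(onplane(f,[(200,56),(300,85),(500,148)],.17)))
red=(im[...,0]>110)&(im[...,1]<60)&ok; m=np.zeros_like(red); m[88:140,268:292]=red[88:140,268:292]
Q=P[m]; print("bar z",np.percentile(Q[:,2],[5,50,95]), "xy", np.median(Q,0),todoor(np.median(Q,0)[None],th))
p,R=load()
for th2 in (th,):
  for b in (.022,):
    for z in (.2,.17,.162,.155):
      for dr in (0,-.08):
        t=door(th2,.150,b,z); print(z,dr,t,rel(p,R,t,Rdown(yaw-np.pi/2+th2+dr)))
```

```text
th 0.3043543239430495
outer [[-0.00243371  0.17588692]
 [-0.00243371  0.0344138 ]]
inner [[0.01355837 0.17997175]
 [0.01179823 0.03387586]]
bar end near/far [[0.00982618 0.15022023]
 [0.04430945 0.14936258]
 [0.02589854 0.14982049]]
roof [[0.6074934  0.16799278 0.17      ]
 [0.5974498  0.11973756 0.17      ]
 [0.57362471 0.01656589 0.17      ]] [[-0.00155324  0.19500639]
 [-0.00100045  0.14572013]
 [-0.00211515  0.03983914]]
bar z [0.14779179 0.14936385 0.15059669] xy [0.58239419 0.12986182 0.14936385] [[0.02860622 0.15073007]]
0.2 0 [0.57587761 0.12855441 0.2       ] ([0.0243, -0.0003, -0.0743], [-0.0158, -0.0004, -0.001])
0.2 -0.08 [0.57587761 0.12855441 0.2       ] ([0.0243, -0.0003, -0.0743], [0.0351, -0.0004, -0.001])
0.17 0 [0.57587761 0.12855441 0.17      ] ([0.0643, -0.0003, -0.0743], [-0.0158, -0.0004, -0.001])
0.17 -0.08 [0.57587761 0.12855441 0.17      ] ([0.0643, -0.0003, -0.0743], [0.0351, -0.0004, -0.001])
0.162 0 [0.57587761 0.12855441 0.162     ] ([0.075, -0.0004, -0.0743], [-0.0158, -0.0004, -0.001])
0.162 -0.08 [0.57587761 0.12855441 0.162     ] ([0.075, -0.0004, -0.0743], [0.0351, -0.0004, -0.001])
0.155 0 [0.57587761 0.12855441 0.155     ] ([0.0843, -0.0004, -0.0743], [-0.0158, -0.0004, -0.001])
0.155 -0.08 [0.57587761 0.12855441 0.155     ] ([0.0843, -0.0004, -0.0743], [0.0351, -0.0004, -0.001])
```

Emit:
drive_tool(series=[[[0, 0, -0.02], [-0.008, 0, 0], 0], [[0, 0, -0.045], [-0.016, 0, 0], 0], [[0, 0, -0.065], [-0.016, 0, 0], 0], [[0, 0, -0.073], [-0.016, 0, 0], 0], [[0.02, 0, -0.073], [-0.016, 0, 0], 0], [[0.04, 0, -0.073], [-0.016, 0, 0], 0], [[0.055, 0, -0.073], [-0.016, 0, 0], 0], [[0.067, 0, -0.073], [-0.016, 0, 0], 0], [[0.071, 0, -0.073], [-0.016, 0, 0], 0], [[0.071, 0, -0.073], [-0.016, 0, 0], 0]])

```text
time: 7.9
ee_pos: [0.5747, 0.1282, 0.1645]
ee_rot: [-0.032, -0.706, -0.031, 0.707]
contact_force: [-1.0, 0.1, 0.8]
opening: 0.002
```

Run:
```python
from cmd import *
from cell import r,vision
p,R=load(); p,R=app(p,R,[[.071,0,-.073],[-.016,0,0]]); save(p,R)
s=r.read_state(); print(p,s["ee_pos"],s["contact_force"],s["time"],s["qvel"].round(3))
f=vision.grab_frame("wrist"); cv2.imwrite("pics/wrist4.png",f["frame"][:,:,::-1])
s=r.read_state(); print(s["ee_pos"],s["contact_force"],todoor(s["ee_pos"],.304))
```

```text
[0.57493375 0.12822678 0.16500352] [0.574666   0.12821624 0.16454733] [-0.97697793  0.14347881  0.78216367] 7.9 [-0.001 -0.008 -0.01  -0.     0.004  0.001]
[0.57482294 0.12824929 0.16482977] [-0.05792475  0.38057602  0.04830549] [[0.02086953 0.14979608]]
```

View pics/wrist4.png

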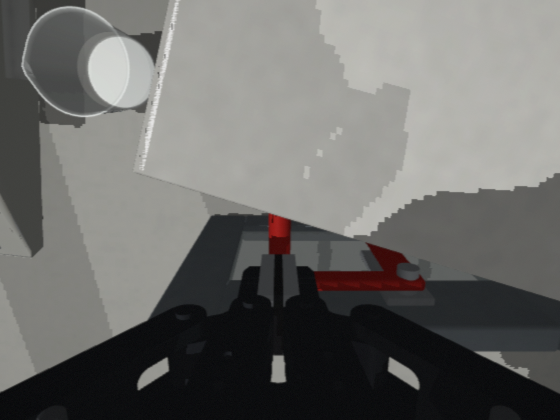

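Emit:
drive_tool(series=[[[0.004, 0, 0], [0, 0, 0], 0], [[0.007, 0, 0], [0, 0, 0], 0], [[0.01, 0, 0], [0, 0, 0], 0], [[0.013, 0, 0], [0, 0, 0], 0], [[0.016, 0, 0], [0, 0, 0], 0], [[0.018, 0, 0], [0, 0, 0], 0], [[0.02, 0, 0], [0, 0, 0], 0], [[0.022, 0, 0], [0, 0, 0], 0], [[0.022, 0, 0], [0, 0, 0], 0], [[0.022, 0, 0], [0, 0, 0], 0]])

```text
time: 9.2
ee_pos: [0.5747, 0.1283, 0.1482]
ee_rot: [0.032, 0.706, 0.031, -0.706]
contact_force: [-0.2, 1.6, 3.6]
opening: -0.001
```

```bash
cat > feel.py <<'E'
from cmd import *
from cell import r,vision
import sys
row=json.loads(sys.argv[1]); p,R=load(); p,R=app(p,R,row); save(p,R)
fs=[];zs=[]
for i in range(int(sys.argv[2]) if len(sys.argv)>2 else 4):
    s=r.read_state(); fs.append(s["contact_force"]); zs.append(s["ee_pos"]); vision.grab_frame("wrist")
print("cmd",p.round(4),"meas",np.mean(zs,0).round(4),"F",np.mean(fs,0).round(2),"sd",np.std(fs,0).round(2),s["time"])
E
python3 feel.py '[[0.022,0,0],[0,0,0]]' 5
```

```text
cmd [0.5749 0.1282 0.1485] meas [0.5747 0.1283 0.1482] F [-0.5   1.82  4.37] sd [0.33 0.16 0.43] 9.4
```

Emit:
drive_tool(series=[[[0.001, 0, 0], [0, 0, 0], 0], [[0.002, 0, 0], [0, 0, 0], 0], [[0.003, 0, 0], [0, 0, 0], 0], [[0.004, 0, 0], [0, 0, 0], 0], [[0.005, 0, 0], [0, 0, 0], 0], [[0.006, 0, 0], [0, 0, 0], 0], [[0.007, 0, 0], [0, 0, 0], 0], [[0.008, 0, 0], [0, 0, 0], 0], [[0.008, 0, 0], [0, 0, 0], 0], [[0.008, 0, 0], [0, 0, 0], 0]])

```text
time: 10.7
ee_pos: [0.5748, 0.1281, 0.1423]
ee_rot: [0.032, 0.706, 0.031, -0.706]
contact_force: [-0.5, 1.9, 6.8]
opening: 0.003
```

```bash
python3 feel.py '[[0.008,0,0],[0,0,0]]' 6
```

```text
cmd [0.5749 0.1282 0.1425] meas [0.5748 0.1281 0.1423] F [-0.89  1.35  6.78] sd [0.34 0.27 0.35] 10.95
```

Emit:
drive_tool(series=[[[0.001, 0, 0], [0, 0, 0], 0], [[0.001, 0, 0], [0, 0, 0], 0], [[0.002, 0, 0], [0, 0, 0], 0], [[0.002, 0, 0], [0, 0, 0], 0], [[0.003, 0, 0], [0, 0, 0], 0], [[0.003, 0, 0], [0, 0, 0], 0], [[0.003, 0, 0], [0, 0, 0], 0], [[0.003, 0, 0], [0, 0, 0], 0], [[0.003, 0, 0], [0, 0, 0], 0], [[0.003, 0, 0], [0, 0, 0], 0]])

```text
time: 12.25
ee_pos: [0.5749, 0.128, 0.1402]
ee_rot: [0.032, 0.707, 0.03, -0.706]
contact_force: [-0.3, 1.0, 7.5]
opening: -0.0
```

```bash
python3 feel.py '[[0.003,0,0],[0,0,0]]' 6
```

```text
cmd [0.575  0.1282 0.1403] meas [0.5749 0.128  0.1403] F [-0.69  0.86  7.43] sd [0.33 0.64 0.22] 12.5
```

Emit:
drive_tool(series=[[[0.0005, 0, 0], [0, 0, 0], 0], [[0.0005, 0, 0], [0, 0, 0], 0], [[0.001, 0, 0], [0, 0, 0], 0], [[0.001, 0, 0], [0, 0, 0], 0], [[0.0015, 0, 0], [0, 0, 0], 0], [[0.0015, 0, 0], [0, 0, 0], 0], [[0.0015, 0, 0], [0, 0, 0], 0], [[0.0015, 0, 0], [0, 0, 0], 0], [[0.0015, 0, 0], [0, 0, 0], 0], [[0.0015, 0, 0], [0, 0, 0], 0]])

```text
time: 13.8
ee_pos: [0.575, 0.1279, 0.1392]
ee_rot: [0.032, 0.707, 0.03, -0.706]
contact_force: [-1.4, 0.7, 8.4]
opening: 0.0
```

```bash
python3 feel.py '[[0.0015,0,0],[0,0,0]]' 6
python3 - <<'E'
from cmd import *
p,R=load(); print(todoor(p,.304))
psi0=yaw-np.pi/2+.304
for th in np.arange(.304,.75,.035):
    t=door(th,.15,.0095,p[2]); print(round(th,3),rel(p,R,t,Rdown(psi0+(th-.304))))
E
```

```text
cmd [0.575  0.1282 0.1391] meas [0.575  0.1279 0.1392] F [-0.96  0.79  8.04] sd [0.49 0.31 0.5 ] 14.05
[[0.02099262 0.14972231]]
0.304 ([-0.0, -0.0004, 0.0153], [0.0004, -0.0004, -0.001])
0.339 ([-0.0, -0.0007, 0.0223], [-0.0219, -0.0003, -0.001])
0.374 ([-0.0, -0.0008, 0.0293], [-0.0441, -0.0003, -0.001])
0.409 ([-0.0, -0.0006, 0.0364], [-0.0664, -0.0003, -0.001])
0.444 ([-0.0, -0.0002, 0.0434], [-0.0887, -0.0003, -0.001])
0.479 ([-0.0, 0.0004, 0.0503], [-0.111, -0.0003, -0.0011])
0.514 ([-0.0, 0.0013, 0.0573], [-0.1333, -0.0003, -0.0011])
0.549 ([-0.0, 0.0025, 0.0642], [-0.1555, -0.0002, -0.0011])
0.584 ([-0.0, 0.0039, 0.0711], [-0.1778, -0.0002, -0.0011])
0.619 ([-0.0, 0.0055, 0.0779], [-0.2001, -0.0002, -0.0011])
0.654 ([-0.0, 0.0074, 0.0847], [-0.2224, -0.0002, -0.0011])
0.689 ([-0.0, 0.0095, 0.0914], [-0.2447, -0.0002, -0.0011])
0.724 ([-0.0, 0.0118, 0.098], [-0.267, -0.0001, -0.0011])
```

Emit:
drive_tool(series=[[[0, 0, 0.003], [0, 0, 0], 0], [[0, 0, 0.006], [0, 0, 0], 0], [[0, 0, 0.009], [0, 0, 0], 0], [[0, 0, 0.011], [0, 0, 0], 0], [[0, 0, 0.013], [0, 0, 0], 0], [[0, 0, 0.014], [0, 0, 0], 0], [[0, 0, 0.015], [0, 0, 0], 0], [[0, 0, 0.016], [0, 0, 0], 0], [[0, 0, 0.017], [0, 0, 0], 0], [[0, 0, 0.018], [0, 0, 0], 0]])

```text
time: 15.35
ee_pos: [0.5623, 0.1271, 0.1393]
ee_rot: [0.032, 0.707, 0.031, -0.705]
contact_force: [2.2, 3.3, 6.1]
opening: 0.003
```

```bash
python3 feel.py '[[0,0,0.018],[0,0,0]]' 4
python3 - <<'E'
from cmd import *
from cell import r,vision
f=vision.grab_frame("wrist"); cv2.imwrite("pics/wrist5.png",f["frame"][:,:,::-1]);
E
```

```text
cmd [0.5615 0.127  0.1391] meas [0.5622 0.1271 0.1393] F [1.55 2.91 6.96] sd [0.51 0.36 0.73] 15.5
```

View pics/wrist5.png

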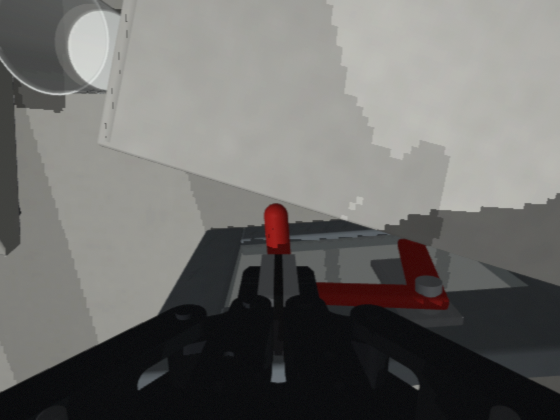

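Emit:
drive_tool(series=[[[0.0007, 0, 0], [0, 0, 0], 0], [[0.0007, 0, 0], [0, 0, 0], 0], [[0.0007, 0, 0.0005], [-0.002, 0, 0], 0], [[0.0007, 0, 0.001], [-0.004, 0, 0], 0], [[0.0007, 0, 0.0015], [-0.007, 0, 0], 0], [[0.0007, 0, 0.002], [-0.01, 0, 0], 0], [[0.0007, 0, 0.0025], [-0.013, 0, 0], 0], [[0.0007, 0, 0.003], [-0.016, 0, 0], 0], [[0.0007, 0, 0.0035], [-0.019, 0, 0], 0], [[0.0007, 0, 0.004], [-0.022, 0, 0], 0]])

```text
time: 16.85
ee_pos: [0.5597, 0.1269, 0.1392]
ee_rot: [0.044, 0.707, 0.043, -0.704]
contact_force: [1.1, 3.1, 7.4]
opening: -0.002
```

```bash
python3 feel.py '[[0.0007,0,0.004],[-0.022,0,0]]' 4
python3 - <<'E'
from cmd import *
from cell import r,vision
s=r.read_state()
f=vision.grab_frame("wrist"); cv2.imwrite("pics/wrist6.png",f["frame"][:,:,::-1]); np.savez("pics/wrist6.npz",**f); np.savez("pics/s6.npz",p=s["ee_pos"],q=s["ee_rot"])
E
```

```text
cmd [0.5585 0.1267 0.1386] meas [0.5597 0.1269 0.1392] F [1.74 2.66 8.17] sd [0.41 0.35 0.55] 17.0
```

View pics/wrist6.png

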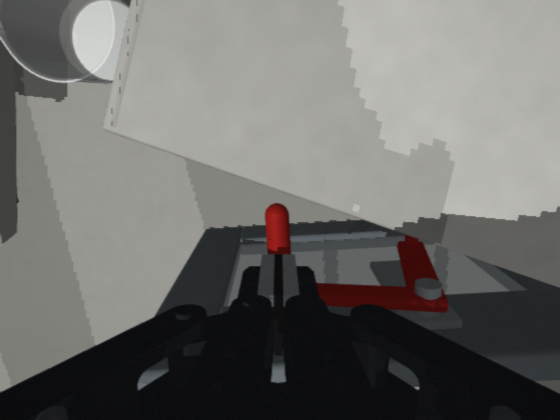

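Emit:
drive_tool(series=[[[0, 0, 0.001], [-0.003, 0, 0], 0], [[0, 0, 0.002], [-0.006, 0, 0], 0], [[0, 0, 0.003], [-0.01, 0, 0], 0], [[0, 0, 0.004], [-0.013, 0, 0], 0], [[0, 0, 0.005], [-0.016, 0, 0], 0], [[0, 0, 0.006], [-0.019, 0, 0], 0], [[0, 0, 0.007], [-0.022, 0, 0], 0], [[0, 0, 0.008], [-0.025, 0, 0], 0], [[0, 0, 0.009], [-0.028, 0, 0], 0], [[0, 0, 0.01], [-0.032, 0, 0], 0]])

```text
time: 18.35
ee_pos: [0.5523, 0.1263, 0.1392]
ee_rot: [0.061, 0.706, 0.061, -0.703]
contact_force: [1.3, 5.3, 8.2]
opening: -0.003
```

```bash
python3 feel.py '[[0,0,0.01],[-0.032,0,0]]' 1
python3 - <<'E'
from cmd import *
p,R=load(); 
psi=np.arctan2(*R.as_matrix()[[1,0],1]); th0=psi-yaw+np.pi/2; print("th0",th0,todoor(p,th0))
b,a=todoor(p,th0)[0]
for th in np.arange(th0,th0+.36,.04):
    t=door(th,.15,.0085,p[2]); print(round(th,3),rel(p,R,t,Rdown(psi+th-th0)))
E
```

```text
cmd [0.5511 0.1258 0.1386] meas [0.5523 0.1263 0.1392] F [1.34 5.34 8.21] sd [0. 0. 0.] 18.35
th0 0.3894853058944423 [[0.00976846 0.14915705]]
0.389 ([-0.0, -0.0011, 0.0017], [0.0, -0.0003, -0.0011])
0.429 ([-0.0, -0.0014, 0.0097], [-0.0255, -0.0003, -0.0011])
0.469 ([-0.0, -0.0014, 0.0177], [-0.0509, -0.0002, -0.0011])
0.509 ([-0.0, -0.001, 0.0257], [-0.0764, -0.0002, -0.0011])
0.549 ([-0.0, -0.0004, 0.0337], [-0.1019, -0.0002, -0.0011])
0.589 ([-0.0, 0.0006, 0.0417], [-0.1273, -0.0002, -0.0011])
0.629 ([-0.0, 0.0019, 0.0496], [-0.1528, -0.0001, -0.0011])
0.669 ([-0.0, 0.0035, 0.0574], [-0.1783, -0.0001, -0.0011])
0.709 ([-0.0, 0.0055, 0.0652], [-0.2037, -0.0001, -0.0011])
```

Emit:
drive_tool(series=[[[0, -0.001, 0.001], [-0.004, 0, 0], 0], [[0, -0.002, 0.003], [-0.009, 0, 0], 0], [[0, -0.002, 0.005], [-0.015, 0, 0], 0], [[0, -0.002, 0.007], [-0.021, 0, 0], 0], [[0, -0.002, 0.009], [-0.027, 0, 0], 0], [[0, -0.002, 0.011], [-0.033, 0, 0], 0], [[0, -0.002, 0.013], [-0.039, 0, 0], 0], [[0, -0.002, 0.015], [-0.045, 0, 0], 0], [[0, -0.002, 0.017], [-0.05, 0, 0], 0], [[0, -0.002, 0.019], [-0.056, 0, 0], 0]])

```text
time: 19.65
ee_pos: [0.5377, 0.1244, 0.1392]
ee_rot: [0.093, 0.702, 0.091, -0.7]
contact_force: [0.9, -0.6, 8.5]
opening: -0.0
```

```bash
python3 feel.py '[[0,-0.002,0.019],[-0.056,0,0]]' 1
python3 - <<'E'
from cmd import *
p,R=load(); 
psi=np.arctan2(*R.as_matrix()[[1,0],1]); th0=psi-yaw+np.pi/2; print("th0",th0,todoor(p,th0))
for th in np.arange(th0,th0+.36,.04):
    t=door(th,.152,.0085,p[2]); print(round(th,3),rel(p,R,t,Rdown(psi+th-th0)))
E
```

```text
cmd [0.5368 0.1248 0.1386] meas [0.5377 0.1244 0.1392] F [ 0.88 -0.61  8.54] sd [0. 0. 0.] 19.65
th0 0.4774500171277858 [[0.00877121 0.15046825]]
0.477 ([-0.0, -0.002, 0.0004], [0.0, -0.0002, -0.0011])
0.517 ([-0.0, -0.0023, 0.0085], [-0.0255, -0.0002, -0.0011])
0.557 ([-0.0, -0.0023, 0.0166], [-0.0509, -0.0001, -0.0011])
0.597 ([-0.0, -0.0019, 0.0247], [-0.0764, -0.0001, -0.0011])
0.637 ([-0.0, -0.0013, 0.0328], [-0.1019, -0.0001, -0.0011])
0.677 ([-0.0, -0.0003, 0.0409], [-0.1273, -0.0001, -0.0011])
0.717 ([-0.0, 0.0011, 0.0489], [-0.1528, -0.0, -0.0011])
0.757 ([-0.0, 0.0027, 0.0568], [-0.1783, -0.0, -0.0011])
0.797 ([-0.0, 0.0047, 0.0647], [-0.2037, -0.0, -0.0011])
```

Emit:
drive_tool(series=[[[0, 0, 0.003], [-0.009, 0, 0], 0], [[0, -0.001, 0.007], [-0.021, 0, 0], 0], [[0, -0.001, 0.011], [-0.033, 0, 0], 0], [[0, -0.001, 0.015], [-0.046, 0, 0], 0], [[0, -0.001, 0.02], [-0.061, 0, 0], 0], [[0, -0.001, 0.025], [-0.077, 0, 0], 0], [[0, 0, 0.03], [-0.093, 0, 0], 0], [[0, 0, 0.035], [-0.109, 0, 0], 0], [[0, 0, 0.04], [-0.125, 0, 0], 0], [[0, 0.001, 0.044], [-0.137, 0, 0], 0]])

```text
time: 20.95
ee_pos: [0.5064, 0.1146, 0.1392]
ee_rot: [0.168, 0.688, 0.166, -0.686]
contact_force: [2.3, -1.8, 7.7]
opening: -0.001
```

```bash
python3 feel.py '[[0,0.001,0.044],[-0.137,0,0]]' 1
python3 - <<'E'
from cmd import *
from cell import r,vision
f=vision.grab_frame("wrist"); cv2.imwrite("pics/wrist7.png",f["frame"][:,:,::-1])
p,R=load(); 
psi=np.arctan2(*R.as_matrix()[[1,0],1]); th0=psi-yaw+np.pi/2; print("th0",th0,todoor(p,th0))
for th in np.arange(th0,th0+.5,.05):
    t=door(th,.150,.0085,p[2]); print(round(th,3),rel(p,R,t,Rdown(psi+th-th0)))
E
```

```text
cmd [0.5051 0.1156 0.1386] meas [0.5064 0.1146 0.1392] F [ 2.26 -1.78  7.73] sd [0. 0. 0.] 20.95
th0 0.6926494229137808 [[0.00830124 0.15143868]]
0.693 ([0.0, 0.0019, -0.0003], [-0.0, 0.0001, -0.0011])
0.743 ([0.0, 0.0016, 0.0097], [-0.0318, 0.0001, -0.0011])
0.793 ([0.0, 0.0018, 0.0198], [-0.0637, 0.0001, -0.0011])
0.843 ([0.0, 0.0025, 0.0297], [-0.0955, 0.0001, -0.0011])
0.893 ([0.0, 0.0037, 0.0397], [-0.1273, 0.0002, -0.0011])
0.943 ([0.0, 0.0053, 0.0496], [-0.1592, 0.0002, -0.0011])
0.993 ([0.0, 0.0075, 0.0593], [-0.191, 0.0002, -0.0011])
1.043 ([0.0, 0.0102, 0.069], [-0.2228, 0.0002, -0.0011])
1.093 ([0.0, 0.0133, 0.0785], [-0.2546, 0.0003, -0.0011])
1.143 ([0.0, 0.0169, 0.0879], [-0.2865, 0.0003, -0.0011])
```

View pics/wrist7.png

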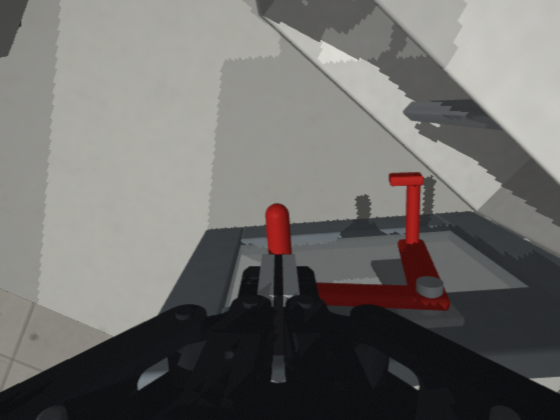

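The hook's tooth at (405-430, 180) is clear of the post and the door is at about 0.69 rad. I'll ease off the press and keep pushing on the inner face.

Emit:
drive_tool(series=[[[-0.003, 0.001, 0.003], [-0.01, 0, 0], 0], [[-0.007, 0.001, 0.008], [-0.026, 0, 0], 0], [[-0.011, 0.001, 0.013], [-0.042, 0, 0], 0], [[-0.014, 0.001, 0.018], [-0.058, 0, 0], 0], [[-0.014, 0.001, 0.023], [-0.074, 0, 0], 0], [[-0.014, 0.001, 0.028], [-0.09, 0, 0], 0], [[-0.014, 0.002, 0.033], [-0.106, 0, 0], 0], [[-0.014, 0.002, 0.038], [-0.122, 0, 0], 0], [[-0.014, 0.003, 0.043], [-0.138, 0, 0], 0], [[-0.014, 0.004, 0.048], [-0.154, 0, 0], 0]])

```text
time: 22.3
ee_pos: [0.474, 0.0963, 0.1487]
ee_rot: [-0.25, -0.662, -0.248, 0.662]
contact_force: [3.1, -1.2, 3.5]
opening: 0.003
```

```bash
python3 feel.py '[[-0.014,0.004,0.048],[-0.154,0,0]]' 1
python3 - <<'E'
from cmd import *
p,R=load(); 
psi=np.arctan2(*R.as_matrix()[[1,0],1]); th0=psi-yaw+np.pi/2; print("th0",th0,todoor(p,th0))
for th in np.arange(th0,th0+.4,.05):
    t=door(th,.150,.0085,p[2]); print(round(th,3),rel(p,R,t,Rdown(psi+th-th0)))
E
```

```text
cmd [0.4745 0.0964 0.1491] meas [0.474  0.0963 0.1487] F [ 3.08 -1.24  3.52] sd [0. 0. 0.] 22.3
th0 0.934552386034025 [[0.00867146 0.15076915]]
0.935 ([0.0, 0.001, 0.0002], [-0.0, 0.0003, -0.001])
0.985 ([0.0, 0.0007, 0.0102], [-0.0318, 0.0003, -0.001])
1.035 ([0.0, 0.0009, 0.0203], [-0.0637, 0.0004, -0.001])
1.085 ([0.0, 0.0016, 0.0302], [-0.0955, 0.0004, -0.001])
1.135 ([0.0, 0.0028, 0.0402], [-0.1273, 0.0004, -0.001])
1.185 ([0.0, 0.0044, 0.0501], [-0.1592, 0.0004, -0.001])
1.235 ([0.0, 0.0066, 0.0598], [-0.191, 0.0005, -0.001])
1.285 ([0.0, 0.0093, 0.0695], [-0.2228, 0.0005, -0.001])
1.335 ([0.0001, 0.0124, 0.079], [-0.2546, 0.0005, -0.001])
```

Emit:
drive_tool(series=[[[-0.002, 0.001, 0.003], [-0.01, 0, 0], 0], [[-0.004, 0.001, 0.008], [-0.026, 0, 0], 0], [[-0.005, 0.001, 0.013], [-0.042, 0, 0], 0], [[-0.005, 0.001, 0.018], [-0.058, 0, 0], 0], [[-0.005, 0.001, 0.023], [-0.074, 0, 0], 0], [[-0.005, 0.001, 0.028], [-0.09, 0, 0], 0], [[-0.005, 0.002, 0.033], [-0.106, 0, 0], 0], [[-0.005, 0.002, 0.037], [-0.118, 0, 0], 0], [[-0.005, 0.003, 0.041], [-0.13, 0, 0], 0], [[-0.005, 0.003, 0.043], [-0.137, 0, 0], 0]])

```text
time: 23.6
ee_pos: [0.4513, 0.0733, 0.1524]
ee_rot: [-0.319, -0.631, -0.318, 0.632]
contact_force: [1.4, 1.4, 1.4]
opening: 0.0
```

```bash
python3 feel.py '[[-0.005,0.003,0.043],[-0.137,0,0]]' 1
python3 - <<'E'
from cmd import *
p,R=load(); print(R.as_matrix().round(3))
E
```

```text
cmd [0.4517 0.0735 0.1529] meas [0.4513 0.0733 0.1524] F [1.38 1.35 1.39] sd [0. 0. 0.] 23.6
[[ 0.001  0.804 -0.595]
 [-0.002 -0.595 -0.804]
 [-1.     0.001  0.001]]
```

Next I'll back off slightly from the inner face (tool −z), lift clear, and draw the arm away.

Emit:
drive_tool(series=[[[0, 0, -0.004], [0, 0, 0], 0], [[0, 0, -0.01], [0, 0, 0], 0], [[0, 0, -0.01], [0, 0, 0], 0], [[-0.03, 0, -0.01], [0, 0, 0], 0], [[-0.07, 0, -0.01], [0, 0, 0], 0], [[-0.12, 0, -0.01], [0, 0, 0], 0], [[-0.18, 0, -0.01], [0, 0, 0], 0], [[-0.22, 0, -0.01], [0, 0, 0], 0], [[-0.24, 0, -0.01], [0, 0, 0], 0], [[-0.24, 0, -0.01], [0, 0, 0], 0]])

```text
time: 24.9
ee_pos: [0.4562, 0.08, 0.3331]
ee_rot: [0.319, 0.632, 0.317, -0.631]
contact_force: [1.1, 0.4, -0.8]
opening: 0.005
```

```bash
python3 feel.py '[[-0.24,0,-0.01],[0,0,0]]' 1
python3 - <<'E'
from cmd import *
from cell import r,vision
s=r.read_state(); print(s["qvel"].round(3))
for n in ["scene","top","wrist"]:
    f=vision.grab_frame(n); cv2.imwrite(f"pics/{n}8.png",f["frame"][:,:,::-1]); np.savez(f"pics/{n}8.npz",**f)
E
```

```text
cmd [0.456  0.0798 0.3328] meas [0.4562 0.08   0.3331] F [ 1.07  0.43 -0.83] sd [0. 0. 0.] 24.9
[-0.001  0.014  0.024  0.001 -0.003 -0.002]
```

View pics/scene8.png

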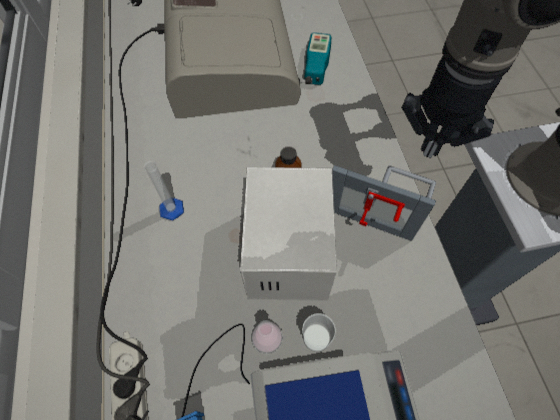

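View pics/top8.png

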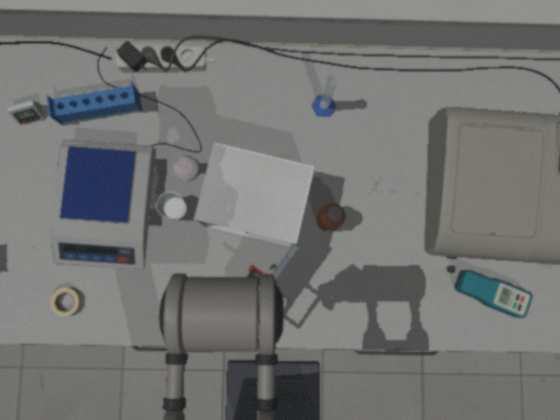

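View pics/wrist8.png

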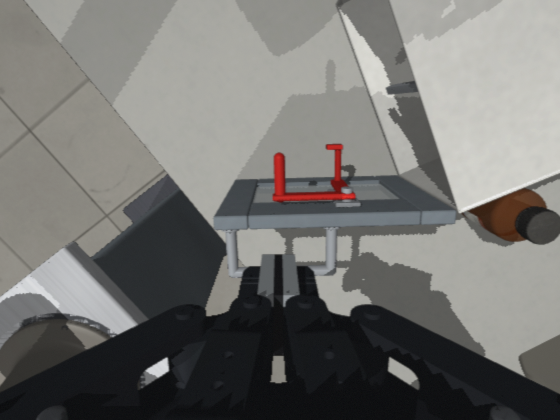

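Run:
```python
from cmd import *
from cell import r
s=r.read_state(); print(s["ee_pos"],s["contact_force"],s["time"],s["qvel"].round(3))
f=wristf(np.load("pics/wrist8.npz"),s["ee_pos"],s["ee_rot"])
E=onplane(f,[(222,216),(450,212)],.17); D=E[0]-E[1]; print("th",np.arctan2(D[1],D[0])-yaw-np.pi/2)
E=onplane(f,[(222,229),(450,223)],.17); D=E[0]-E[1]; print("th",np.arctan2(D[1],D[0])-yaw-np.pi/2)
f=np.load("pics/scene8.npz"); P,ok=cloud(f)
print("scene th", [ (lambda D:np.arctan2(D[1],D[0])-yaw-np.pi/2)(np.diff(onplane(f,[(345,168),(432,200)],.17),axis=0)[0])])
a=np.load("pics/top0.npz")["frame"].astype(int); b=np.load("pics/top8.npz")["frame"].astype(int)
for n,(u,v) in dict(beaker=(174,207),flask=(186,168),amber=(331,216)).items():
    w=12; print(n,abs(a-b)[v-w:v+w,u-w:u+w].mean().round(2), cv2.phaseCorrelate(a[v-16:v+16,u-16:u+16].sum(-1).astype(float),b[v-16:v+16,u-16:u+16].sum(-1).astype(float)))
```

```text
[0.45541834 0.07988754 0.33134322] [ 0.56201966  0.00700295 -0.16691054] 25.1 [-0.001  0.    -0.005 -0.001  0.002  0.001]
th 1.1678446019365114
th 1.1773170219876246
scene th [np.float64(1.1531832284986012)]
beaker 7.28 ((0.1280607482227687, -0.021355867679670126), 0.9538329309668921)
flask 6.87 ((-0.01002346310746205, 0.24159678822260133), 0.8527981052845617)
amber 5.86 ((-0.021836842621837604, -0.17282112739508193), 0.9768582518319344)
```

The door stands at about 1.16 rad, the bottles outside haven't moved, and the arm is clear, so I'm handing in.

```bash
python3 -c "
from cell import r
print(r.hand_in()); s=r.read_state(); print(s['time'],s['contact_force'])"
```

```text
the job is handed in; nothing more can be done
None
the job is handed in; nothing more can be done
```

The locker door is open at about 1.16 rad (66°), and the job was handed in at about 25 s; no verdict came back.

**What I did:**
- **Drawing ajar:** I hooked the bar handle with closed fingers and drew the door to the catch, about 0.30 rad by the wrist camera.
- **Pressing the hook:** I reached down through the gap and found the push bar by feel. Its top was about 20 mm below roof level. I pressed it about 11 to 12 mm, at roughly 8 N.
- **Opening:** I drew the door past the catch with the hook held down, eased off the press, and pushed the door wide open. Then I backed off and lifted clear.

**Last checks:**
- **Door angle:** Three measurements gave 1.15 to 1.18 rad: two from the wrist camera and one from the scene camera.
- **Forces:** The highest contact force I read was about 10 N. I only read it at the end of each move and in short averages while pressing, so brief peaks between readings are not ruled out.
- **Glassware:** The beaker, flask and amber bottle show less than 0.3 px of shift in the top view. I could not measure the vial and oil bottle inside the locker, but the fingers only entered the gap at the door.
- **Arm:** It was at rest about 160 mm above the door, touching nothing.

One estimate changed along the way. I first took the door's inner face for its top face in the wrist view, which put the door about 10 mm off. Reading the edges correctly brought it back within about 2 mm of the roof measurement.

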